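Put the serviced laundry-machine parts in their shaped trays

ROBOT

A 6-joint arm with a two-finger parallel gripper is mounted at the origin on the work surface. World frame = base frame: x ahead of the robot, y to its left, z up, the work surface at z = 0. Lengths are in m, angles in rad, forces in N, time in s.
With the tool pointing down it reaches from about 0.225 to 0.875 m from the base axis. Payload 3.4 kg.
Tool frame: the origin (TCP) lies on the centre line of the jaws, within the pads' length; the fingertips stand 14 mm ahead of it and the grasp point (between the pads) lies 5 mm behind it (r.finger_overhang is the z of the fingertips in the tool frame, in m); z points along the fingers, y is the line along which they close (so a half turn about z gives the same grasp; the last joint's range is limited). The gripper opens to 85 mm and grips with 20 to 120 N. Pads are 22 mm wide; open, the fingers measure 114 mm over their backs; the gripper's body (76 mm by 85 mm) begins 54 mm behind the grasp point. The pads swing forward as they close: fully open they stand 13 mm farther back than shut.
Start: joints at [-0.121, 0.276, 1.505, -0, 1.361, -0.121], TCP at [0.575, -0, 0.245] pointing down, gripper open.
Joint ranges: [-2.89, 2.89], [-0.75, 2.08], [0.22, 2.7], [-1.18, 4.32], [0.11, 2.71], [-2.7, 2.7]. Speed limits (rad/s): [2.57, 2.57, 3.14, 3.14, 3.14, 3.14].

INTERFACE

Orientations are given as a rotation vector (axis times angle).
In Python, from plant import r gives the robot as it stands. The module is installed in compiled form; this text tells all that it offers.
- The arm moves only by the shell command python3 -m pendant 'ROWS' [FORCE]. ROWS is JSON, a list of rows, each an object with "claw": the opening, from 0 (shut) to 1 (fully open); "xyz": the shift along the tool's x, y, z scaled (see below), a list of three; "yaw": the turn about the tool's z scaled (see below). In form: [{"claw": claw, "xyz": [dx, dy, dz], "yaw": yaw}, ...]. A call has 1 to 8 rows; each row is the pose to reach, as a shift and turn from the pose commanded when the call began, along the tool's axes at that moment; what a row does not reach only later rows make up. The controller multiplies each number of a shift by 0.3 m and each number of a turn by 120 degrees. A row lasts 1/12 s, in which the tool goes at most 41.7 mm and 7.16 degrees, less where a joint would pass 70% of its speed; a pose out of reach is approached as far as the arm can. A call with a number of a shift or a turn outside -1 to 1 is refused whole. A call with a gripper value outside its range is refused whole. The fingers move at their own pace and stop on an object; FORCE is the grip in N (left out, the last holds). Time passes only in rows, so rows that repeat a pose let the fingers close. It gives the time, the measured TCP pose, the force, the opening and the grip force at its end, in the units of the state.
- r.read_state(): the state, without advancing time (a new reading comes with each control period).
- r.get_image(name): name is "scene" or "side" or "wrist"; returns (picture, depth): 384x512x3 uint8, blue, green, red; 384x512 float32, m along the optical axis (not along the pixel's ray), 0 where there is no reading.
- r.camera_info(name): a dict with "K" (3x3 intrinsics, pixels), "R" (3x3) and "t" (3): a world point X has camera coordinates R X + t. Camera axes: x right, y down, z forward; pixel columns grow to the right and rows downward; lengths in m; the calibration is good to about 2 mm. The wrist camera is an equidistant fisheye: a pixel r from the principal point sees the ray r / f radians off the axis. A picture is of the moment at which its call begins: read the wrist's pose just before it. camera_info takes no time and is no camera call; for the wrist camera it gives the pose at the moment of the call.
- r.finish_job(): hands the job in; it is judged then, once.
Trained networks look in the newest picture that a camera, given by its name, has taken for a name from the list of things; names that differ only in an ending like _2 or _b are one class to them, and where a whole thing is asked for, a point or a joint stands for the part that bears it (a point fixed in the world has none). Each returns a list of dicts, best first, with "conf" (0 to 1); they miss things now and then, are a little off and sometimes report something else, mostly with a low value. They report only what shows in the picture. A call takes as long as a camera call. They do not tell look-alikes from the thing itself.
- r.silhouettes(camera, name): "region" (384x512 bool, what is visible of it) and "extent" ([left, top, width, height] in pixels, round what is visible of it).
- r.place_of(camera, name): "position" ([column, row] in pixels: a listed point, or the origin of a listed thing).
The state is a dict: "time": time; "joint_pos": joint angles; "joint_velocities": joint speeds; "tau": joint torques, N m; "ee_pos": TCP position; "ee_rot": TCP orientation; "ft_force": force on the tool from outside, world axes, zero at the start; "ft_torque": the same for the moment, N m; "grip_width": opening from 0.0 (shut) to 1.0 (fully open); "finger_force": force on a finger pad.
Only numpy, scipy, OpenCV 4.12 (cv2) and the standard library are available. Lean on these libraries where they do the work, as an engineer would, in place of code of your own. Each camera call takes 0.05 s, during which the arm holds its last target. There are 200 camera calls.

TASK

On the laundry's service counter lie four machine parts: a rubber drum roller, a control dial, a steel coin box and a white door pull. Put each one into the blue tray made to its shape and size, so that it lies flat on the tray's floor inside the rim, the same way up as now; the two oblong parts may face either way along their trays. Set them down, do not drop or knock them, and let go of them all.

Things in the scene. Friction and masses are not known exactly. Their poses are not given: they have to be found in the camera images.
- roller: Dryer drum roller lying flat: a wheel of black rubber 62 mm in diameter and 26 mm thick, with a white hub 22 mm in diameter rising to 32 mm; about 0.16 kg. Origin: centre of its underside, on the counter at the start; z up, along the wheel's axle. To be gripped across the tyre.
- dial: White plastic control dial standing on its skirt: skirt 40 mm in diameter and 7 mm high, above it a round body 34 mm in diameter up to 34 mm height, with a small black pointer line on top; about 0.06 kg. Origin: centre of its underside, on the counter at the start; z up.
- coin_box: Closed steel coin box from a washer, 90 mm (its x) by 52 mm (its y) by 44 mm high, dark end plate with a small brass lock (standing out 4 mm, look only) at its -x end, black slot in the top; about 0.45 kg. Origin: centre of its underside, on the counter at the start; z up. To be gripped across the 52 mm.
- door_pull: White plastic dryer door pull lying feet down: a straight bar 105 mm long (its x), 22 mm wide (its y), from 17 to 31 mm height, on two end feet 20 mm long, 24 mm wide and 18 mm high; about 0.08 kg. Origin: middle of the bar, at the level of the undersides of the feet, on the counter at the start; z up. To be gripped across the bar at its middle.
- roller_tray: Larger round tray for the roller: pocket 78 mm in diameter, 86 mm outside. Fixed to the counter; blue plastic, floor 2 mm thick, rim 4 mm wide whose top is 6 mm above the counter, so the pocket is 4 mm deep. Origin: centre of its underside, z up.
- dial_tray: Smaller round tray for the dial: pocket 56 mm in diameter, 64 mm outside. Fixed to the counter; blue plastic, floor 2 mm thick, rim 4 mm wide whose top is 6 mm above the counter, so the pocket is 4 mm deep. Origin: centre of its underside, z up.
- coin_tray: Broad oblong tray for the coin box: pocket 106 mm (its x) by 68 mm (its y), 114 by 76 mm outside. Fixed to the counter; blue plastic, floor 2 mm thick, rim 4 mm wide whose top is 6 mm above the counter, so the pocket is 4 mm deep. Origin: centre of its underside, z up, x along its length.
- pull_tray: Long narrow tray for the door pull: pocket 121 mm (its x) by 40 mm (its y), 129 by 48 mm outside. Fixed to the counter; blue plastic, floor 2 mm thick, rim 4 mm wide whose top is 6 mm above the counter, so the pocket is 4 mm deep. Origin: centre of its underside, z up, x along its length.
Things that resemble listed ones, but are neither listed nor needed, are in the scene too. What is shaped like the roller_tray but green or orange is not meant.

How it is judged:
At the end, for the whole second after the job is handed in: Each part lies in its own tray: centre within 13 mm of the tray's, underside under 3.5 mm above the tray's underside (floor at 2 mm), upright within 0.06 rad, coin box and door pull along their trays within 0.3 rad either way, all released and at rest (under 0.02 m/s) (horizontal distance between roller and roller_tray below 0.013 m and z of roller in the frame of roller_tray below 0.0035 m and angle between each of roller, dial, coin_box, door_pull's own z axis and vertical below 0.06 rad and linear speed of each of roller, dial, coin_box, door_pull below 0.02 m/s and contact force between each of roller, dial, coin_box, door_pull and the fingers below 0.05 N and horizontal distance between dial and dial_tray below 0.013 m and z of dial in the frame of dial_tray below 0.0035 m and horizontal distance between coin_box and coin_tray below 0.013 m and z of coin_box in the frame of coin_tray below 0.0035 m and angle between the x axis of coin_box and the x axis of coin_tray, either way round below 0.3 rad and horizontal distance between door_pull and pull_tray below 0.013 m and z of door_pull in the frame of pull_tray below 0.0035 m and angle between the x axis of door_pull and the x axis of pull_tray, either way round below 0.3 rad); the robot touches nothing.
It fails at once if the roller is let fall or knocked away (faster than 0.7 m/s while not in the fingers, a drop of some 25 mm) (linear speed of roller above 0.7 m/s and contact force between roller and the fingers below 0.01 N).
It fails at once if the dial is let fall or knocked away (faster than 0.7 m/s while not in the fingers, a drop of some 25 mm) (linear speed of dial above 0.7 m/s and contact force between dial and the fingers below 0.01 N).
It fails at once if the coin box is let fall or knocked away (faster than 0.7 m/s while not in the fingers, a drop of some 25 mm) (linear speed of coin_box above 0.7 m/s and contact force between coin_box and the fingers below 0.01 N).
It fails at once if the door pull is let fall or knocked away (faster than 0.7 m/s while not in the fingers, a drop of some 25 mm) (linear speed of door_pull above 0.7 m/s and contact force between door_pull and the fingers below 0.01 N).
It also fails if it takes over 106 s, if anything falls off the work surface, if the arm or the gripper's body presses on something with over 40 N, if the wrist force passes 120 N, or if a joint passes its speed limit or range.

## Working session

There is one attempt and no reset: what is moved stays moved. The work goes in short steps, Python scripts to look and compute and a shell command to move; the robot and the scene stay as the last step left them, time stands still between calls to the robot, and variables do not carry over. Pictures are saved under pics/ and viewed, at most 14 in all, crops included, and the job is handed in when it is done.

```bash
mkdir -p pics
python3 - <<'E'
from plant import r
import cv2,numpy as np
s=r.read_state();print({k:np.round(v,3).tolist() for k,v in s.items()}, r.finger_overhang)
for c in ("scene","side","wrist"):
    im,d=r.get_image(c);cv2.imwrite(f"pics/{c}0.png",im);np.save(f"pics/{c}0.npy",d)
    i=r.camera_info(c);print(c,np.round(i["K"],1).tolist(),np.round(i["R"],3).tolist(),np.round(i["t"],3).tolist(),(d>0).mean())
    for n in "roller dial coin_box door_pull roller_tray dial_tray coin_tray pull_tray".split():
        print(c,n,[(np.round(x["position"]).tolist(),round(x["conf"],2)) for x in r.place_of(c,n)])
E
```

```text
{'time': 0.0, 'joint_pos': [-0.121, 0.277, 1.506, -0.0, 1.361, -0.121], 'joint_velocities': [0.0, -0.0, -0.001, 0.001, -0.001, -0.001], 'tau': [0.001, -41.677, -24.581, -0.0, 0.011, 0.0], 'ee_pos': [0.575, 0.0, 0.244], 'ee_rot': [-2.22, -2.22, 0.002], 'ft_force': [-0.147, -0.007, 0.392], 'ft_torque': [0.046, 0.007, -0.006], 'finger_force': 0.0, 'grip_width': 0.999} 0.014
scene [[378.3, 0.0, 257.6], [0.0, 378.3, 181.1], [0.0, 0.0, 1.0]] [[-0.676, 0.737, -0.002], [0.46, 0.419, -0.783], [-0.576, -0.531, -0.622]] [0.293, -0.204, 1.451] 0.995819091796875
scene roller [([278.0, 195.0], 0.57)]
scene dial [([188.0, 145.0], 0.45)]
scene coin_box [([238.0, 220.0], 0.82)]
scene door_pull [([238.0, 170.0], 0.59)]
scene roller_tray [([342.0, 232.0], 0.84), ([391.0, 218.0], 0.73), ([355.0, 200.0], 0.59)]
scene dial_tray [([296.0, 257.0], 0.86)]
scene coin_tray [([202.0, 192.0], 0.65)]
scene pull_tray [([151.0, 165.0], 0.6)]
side [[415.4, 0.0, 258.3], [0.0, 415.4, 190.3], [0.0, 0.0, 1.0]] [[0.966, -0.257, 0.006], [-0.172, -0.662, -0.729], [0.191, 0.704, -0.684]] [-0.427, 0.119, 0.91] 0.996098836263
[... 169 characters left out ...]
0], 0.89)]
side roller_tray [([229.0, 134.0], 0.94), ([191.0, 148.0], 0.79), ([182.0, 125.0], 0.79), ([312.0, 325.0], 0.24)]
side dial_tray [([289.0, 127.0], 0.63), ([252.0, 180.0], 0.47)]
side coin_tray [([333.0, 223.0], 0.75)]
side pull_tray [([390.0, 310.0], 0.86)]
wrist [[297.3, 0.0, 257.5], [0.0, 297.3, 194.0], [0.0, 0.0, 1.0]] [[1.0, -0.001, 0.001], [-0.001, -0.947, 0.32], [0.001, -0.32, -0.947]] [-0.576, -0.042, 0.38] 0.9956410725911459
wrist roller []
wrist dial [([193.0, 338.0], 0.8)]
wrist coin_box [([281.0, 96.0], 0.92)]
wrist door_pull [([170.0, 225.0], 0.94)]
wrist roller_tray []
wrist dial_tray []
wrist coin_tray [([275.0, 229.0], 0.91)]
wrist pull_tray [([279.0, 345.0], 0.88)]
```

View pics/scene0.png

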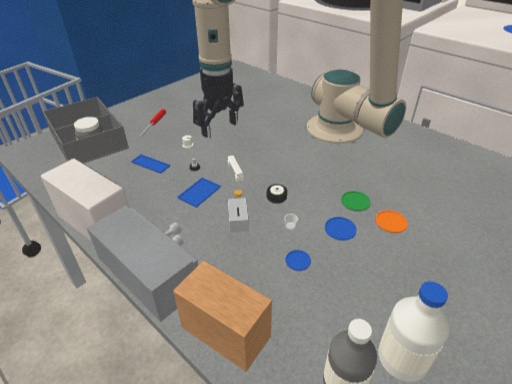

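View pics/side0.png

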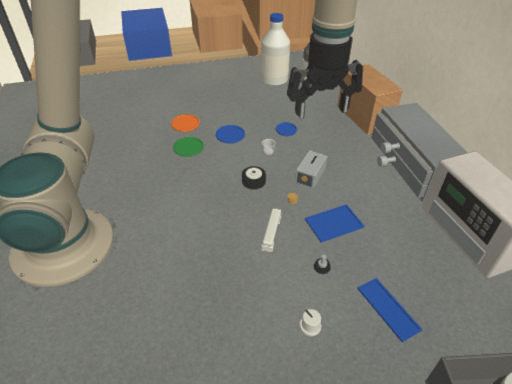

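View pics/wrist0.png

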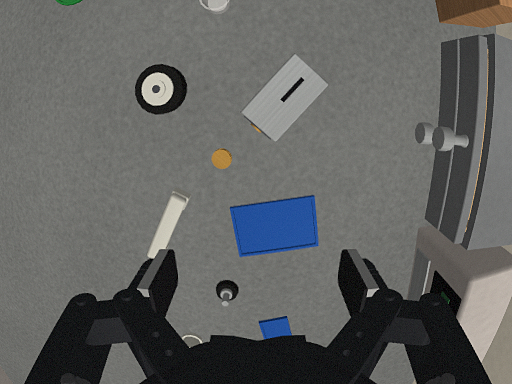

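Scene picture: roller (277,193), white dial (188,142), coin box (238,214), door pull (235,167), coin tray (200,192), pull tray (150,163), large blue round tray (341,229), small blue round (297,260). Look-alikes are the green and orange rounds (355,201), (391,221), a dark knob (195,165), a cup (291,221) and a brass knob (238,195). The side and wrist views agree. Next: measuring by silhouette and depth in every view.

```bash
cat > h.py <<'E'
from plant import r
import cv2,numpy as np
N="roller dial coin_box door_pull roller_tray dial_tray coin_tray pull_tray".split()
def cloud(c,d,i):
    K=i["K"];v,u=np.mgrid[:384,:512];x=(u-K[0][2])/K[0][0];y=(v-K[1][2])/K[1][1]
    if c=="wrist":
        th=np.hypot(x,y)+1e-9;k=np.tan(th)/th;x=x*k;y=y*k
    return (np.stack([x*d,y*d,d],-1)-np.array(i["t"]))@np.array(i["R"])
def measure(c,names=N):
    i=r.camera_info(c);im,d=r.get_image(c);P=cloud(c,d,i)
    for n in names:
        for s in r.silhouettes(c,n):
            if s["conf"]<.15: continue
            m=cv2.erode(s["region"].astype(np.uint8),np.ones((2,2)))>0
            m&=(d>0);p=P[m]
            if len(p)<15: continue
            z=np.percentile(p[:,2],90)
            q=p if "tray" in n else p[p[:,2]>z-.006]
            (cx,cy),(w,h),a=cv2.minAreaRect((q[:,:2]*1000).astype(np.float32))
            if w<h: w,h,a=h,w,a+90
            a=(a+90)%180-90
            print(c,n,"%.2f"%s["conf"],"px",s["extent"],"ctr %.1f %.1f"%(cx,cy),"size %.0f %.0f ang %.1f"%(w,h,a),"z50 %.1f z90 %.1f"%(np.median(p[:,2])*1e3,z*1e3),"bgr",np.median(im[m],0).astype(int))
    return im,d,P
E
python3 - <<'E'
from h import *
for c in("scene","side","wrist"): measure(c)
E
```

```text
scene roller 0.52 px [269.2, 181.4, 19.4, 22.0] ctr 456.3 99.8 size 57 53 ang 39.3 z50 24.3 z90 29.2 bgr [59 60 61]
scene roller 0.26 px [321.7, 218.0, 35.3, 21.9] ctr 441.3 314.1 size 81 79 ang 51.3 z50 0.7 z90 3.5 bgr [186  96  47]
scene coin_box 0.62 px [228.7, 198.1, 21.3, 32.8] ctr 605.9 88.2 size 85 44 ang 50.3 z50 41.7 z90 44.0 bgr [180 182 180]
scene door_pull 0.63 px [229.3, 156.8, 13.9, 25.3] ctr 457.2 -77.5 size 93 17 ang 63.4 z50 28.7 z90 30.7 bgr [219 228 230]
scene roller_tray 0.83 px [343.4, 187.7, 28.8, 26.1] ctr 316.0 284.1 size 85 77 ang 32.2 z50 0.5 z90 3.1 bgr [ 71 148  52]
scene roller_tray 0.82 px [325.8, 219.1, 30.2, 19.0] ctr 441.4 313.1 size 83 79 ang 54.4 z50 0.7 z90 3.5 bgr [186  96  47]
scene roller_tray 0.73 px [375.2, 207.2, 30.6, 25.4] ctr 322.7 403.1 size 83 80 ang 43.8 z50 0.8 z90 3.5 bgr [ 37 121 236]
scene roller_tray 0.59 px [282.4, 249.8, 30.3, 21.1] ctr 606.0 297.5 size 60 57 ang 39.7 z50 1.1 z90 3.8 bgr [186  95  46]
scene roller_tray 0.51 px [268.3, 183.0, 21.3, 22.9] ctr 460.6 103.6 size 55 49 ang -58.8 z50 24.1 z90 29.3 bgr [55 57 57]
scene d
[... 2063 characters left out ...]
 330.3, 19.6, 15.6] ctr 461.3 -305.3 size 19 5 ang -18.3 z50 12.1 z90 25.9 bgr [100 108 110]
wrist coin_box 0.94 px [244.3, 54.8, 81.1, 87.1] ctr 605.2 80.7 size 91 51 ang 48.5 z50 44.6 z90 45.6 bgr [155 158 157]
wrist door_pull 0.67 px [146.4, 191.1, 45.2, 68.5] ctr 452.9 -84.2 size 104 21 ang 62.1 z50 31.1 z90 32.1 bgr [184 198 201]
wrist roller_tray 0.56 px [54.9, 0.0, 29.2, 5.0] ctr 307.8 243.3 size 44 8 ang -14.8 z50 5.0 z90 7.0 bgr [ 50 115  35]
wrist coin_tray 0.70 px [230.9, 196.7, 85.1, 56.8] ctr 600.9 -91.5 size 113 77 ang 8.4 z50 2.7 z90 6.3 bgr [157  81  35]
wrist pull_tray 0.77 px [260.2, 317.5, 30.6, 22.2] ctr 584.6 -150.0 size 316 47 ang -80.6 z50 3.1 z90 6.8 bgr [157  81  35]
```

Run:
```python
from h import *
im=cv2.imread("pics/scene0.png");a=im[130:280,130:420];cv2.imwrite("pics/crop1.png",cv2.resize(a,None,fx=2.7,fy=2.7,interpolation=cv2.INTER_CUBIC))
d=np.load("pics/side0.npy");P=cloud("side",d,r.camera_info("side"))
for n,(u,v) in dict(brass=(293,197),dark=(322,258),cup=(268,143),cupbase=(268,151)).items(): print(n,np.round(P[v,u]*1e3))
```

```text
brass [530.   3.  14.]
dark [ 523. -201.   34.]
cup [528. 218.  21.]
cupbase [520. 190.  15.]
```

View pics/crop1.png

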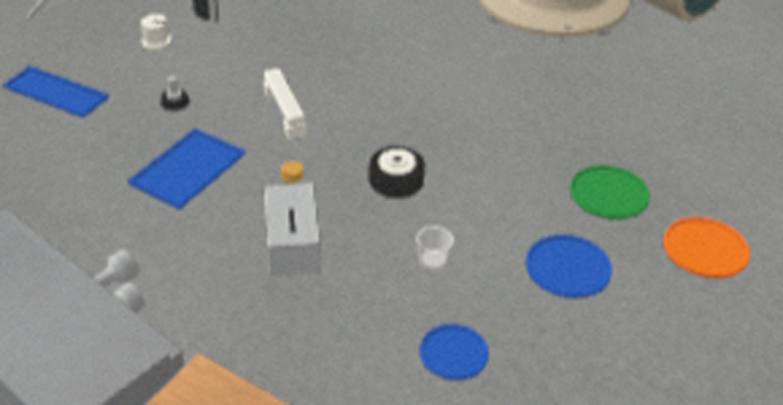

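The crop shows the candidates. For the roller tray they are blue (568,266), green (610,192) and orange (706,247) in crop pixels; the blue one is about 83 mm across, so it is meant. The smaller blue one (454,351), about 60 mm, is the dial tray. The dial is the white part at (155,31), not the dark knob at (175,95).

Coin box first: hovering above it.

```bash
python3 -m pendant '[{"claw":1,"xyz":[0.267,0.1,0.347],"yaw":0.345},{"claw":1,"xyz":[0.267,0.1,0.347],"yaw":0.345},{"claw":1,"xyz":[0.267,0.1,0.347],"yaw":0.345},{"claw":1,"xyz":[0.267,0.1,0.347],"yaw":0.345},{"claw":1,"xyz":[0.267,0.1,0.347],"yaw":0.345},{"claw":1,"xyz":[0.267,0.1,0.347],"yaw":0.345},{"claw":1,"xyz":[0.267,0.1,0.347],"yaw":0.345},{"claw":1,"xyz":[0.267,0.1,0.347],"yaw":0.345}]' 60
cat >> h.py <<'E'
from scipy.spatial.transform import Rotation as Ro
def to(x,y,z,ang=None):
    "scaled shift/yaw from the present pose to x,y,z (mm) with tool y (closing line) at world angle ang (deg)"
    s=r.read_state();R=Ro.from_rotvec(s["ee_rot"]).as_matrix()
    d=R.T@(np.array([x,y,z])/1e3-s["ee_pos"])/.3
    a=np.degrees(np.arctan2(R[1,1],R[0,1]));yaw=0
    if ang is not None: yaw=((-(ang-a)+90)%180-90)
    print("t %.1f"%s["time"],"at",np.round(np.array(s["ee_pos"])*1e3,1),"closing ang %.1f"%a,"j6 %.2f"%s["joint_pos"][5],"grip %.3f F %.1f"%(s["grip_width"],s["finger_force"]),"-> xyz",np.round(d,3),"yaw %.3f"%(yaw/120),"(deg %.1f)"%yaw)
E
python3 - <<'E'
from h import *
im,d,P=measure("wrist",["coin_box","roller","coin_tray"]);cv2.imwrite("pics/w1.png",im)
to(605,80,22,-41.4)
E
```

```text
time: 3.37
ee_pos: [0.6052, 0.0801, 0.1412]
ee_rot: [2.861, 1.297, 0.0]
ft_force: [-0.1, -0.7, 0.1]
grip_width: 1.001
finger_force: 0.0
wrist coin_box 0.89 px [222.6, 136.4, 65.8, 114.6] ctr 605.4 81.7 size 91 52 ang 48.3 z50 44.5 z90 45.4 bgr [150 153 151]
wrist coin_box 0.19 px [294.4, 244.0, 107.5, 87.9] ctr 596.8 -28.3 size 205 118 ang -86.6 z50 2.8 z90 6.6 bgr [150  76  31]
wrist roller 0.75 px [116.0, 236.2, 47.6, 52.4] ctr 501.8 114.3 size 148 30 ang 4.7 z50 26.4 z90 30.2 bgr [24 26 26]
wrist coin_tray 0.65 px [293.4, 245.7, 111.7, 86.7] ctr 596.5 -29.0 size 204 119 ang -86.5 z50 2.8 z90 6.6 bgr [150  76  31]
t 3.6 at [605.2  79.9 141.6] closing ang -41.4 j6 0.74 grip 1.002 F 0.0 -> xyz [-0.    -0.001  0.399] yaw 0.000 (deg 0.0)
```

```bash
python3 -m pendant '[{"claw":1,"xyz":[0,0,0.1],"yaw":0},{"claw":1,"xyz":[0,0,0.2],"yaw":0},{"claw":1,"xyz":[0,0,0.28],"yaw":0},{"claw":1,"xyz":[0,0,0.34],"yaw":0},{"claw":1,"xyz":[0,0,0.38],"yaw":0},{"claw":1,"xyz":[0,0,0.397],"yaw":0},{"claw":1,"xyz":[0,0,0.397],"yaw":0},{"claw":1,"xyz":[0,0,0.397],"yaw":0}]' 60
python3 -m pendant '[{"claw":0.7,"xyz":[0,0,0],"yaw":0},{"claw":0.5,"xyz":[0,0,0],"yaw":0},{"claw":0.4,"xyz":[0,0,0],"yaw":0},{"claw":0.2,"xyz":[0,0,0],"yaw":0},{"claw":0,"xyz":[0,0,0],"yaw":0},{"claw":0,"xyz":[0,0,0],"yaw":0},{"claw":0,"xyz":[0,0,0],"yaw":0},{"claw":0,"xyz":[0,0,0],"yaw":0}]' 60
python3 -c "
from h import *
to(600.5,-91.5,130,98.4)"
```

```text
time: 4.23
ee_pos: [0.6055, 0.08, 0.0226]
ee_rot: [2.863, 1.293, 0.001]
ft_force: [0.2, 0.5, -0.1]
grip_width: 0.998
finger_force: 0.0
time: 4.9
ee_pos: [0.6054, 0.0804, 0.0234]
ee_rot: [2.863, 1.293, 0.002]
ft_force: [-1.7, 0.4, 6.7]
grip_width: 0.599
finger_force: 65.7
t 4.9 at [605.4  80.4  23.4] closing ang -41.4 j6 0.74 grip 0.599 F 65.7 -> xyz [-0.44   0.367 -0.356] yaw 0.335 (deg 40.2)
```

```bash
python3 -m pendant '[{"claw":0,"xyz":[0,0,-0.06],"yaw":0},{"claw":0,"xyz":[0,0,-0.15],"yaw":0},{"claw":0,"xyz":[0,0,-0.24],"yaw":0},{"claw":0,"xyz":[-0.05,0.04,-0.3],"yaw":0.05},{"claw":0,"xyz":[-0.12,0.1,-0.3],"yaw":0.1},{"claw":0,"xyz":[-0.2,0.17,-0.3],"yaw":0.15},{"claw":0,"xyz":[-0.28,0.24,-0.3],"yaw":0.2},{"claw":0,"xyz":[-0.36,0.3,-0.3],"yaw":0.25}]'
python3 -c "
from h import *
to(600.5,-91.5,80,98.4)
measure('wrist',['coin_tray','pull_tray'])"
```

```text
time: 5.57
ee_pos: [0.6007, -0.0619, 0.1116]
ee_rot: [3.101, 0.501, -0.001]
ft_force: [0.6, -0.3, -4.9]
grip_width: 0.599
finger_force: 64.6
t 5.6 at [600.7 -61.9 111.6] closing ang -71.7 j6 1.03 grip 0.599 F 64.6 -> xyz [-0.032  0.093  0.105] yaw 0.083 (deg 9.9)
wrist coin_tray 0.68 px [251.1, 136.8, 92.2, 103.6] ctr 615.8 -89.4 size 83 76 ang 7.9 z50 2.9 z90 6.7 bgr [153  77  32]
wrist pull_tray 0.66 px [429.2, 233.2, 82.8, 39.2] ctr 614.5 -328.9 size 139 53 ang -77.2 z50 2.9 z90 6.6 bgr [149  75  30]
```

```bash
python3 -m pendant '[{"claw":0,"xyz":[-0.032,0.093,0.05],"yaw":0.05},{"claw":0,"xyz":[-0.032,0.093,0.1],"yaw":0.083},{"claw":0,"xyz":[-0.032,0.093,0.105],"yaw":0.083},{"claw":0,"xyz":[-0.032,0.093,0.105],"yaw":0.083},{"claw":0,"xyz":[-0.032,0.093,0.105],"yaw":0.083}]'
python3 -c "
from h import *
to(600.5,-91.5,25,98.4)"
```

```text
time: 6.13
ee_pos: [0.6008, -0.0887, 0.0806]
ee_rot: [-3.132, -0.241, 0.001]
ft_force: [0.2, 1.5, -3.9]
grip_width: 0.597
finger_force: 64.9
t 6.1 at [600.8 -88.7  80.6] closing ang -81.2 j6 1.16 grip 0.597 F 64.9 -> xyz [-0.002  0.009  0.185] yaw 0.003 (deg 0.4)
```

```bash
python3 -m pendant '[{"claw":0,"xyz":[0,0.009,0.05],"yaw":0},{"claw":0,"xyz":[0,0.009,0.1],"yaw":0},{"claw":0,"xyz":[0,0.009,0.14],"yaw":0},{"claw":0,"xyz":[0,0.009,0.16],"yaw":0},{"claw":0,"xyz":[0,0.009,0.175],"yaw":0},{"claw":0,"xyz":[0,0.009,0.183],"yaw":0},{"claw":0,"xyz":[0,0.009,0.185],"yaw":0},{"claw":0,"xyz":[0,0.009,0.185],"yaw":0}]'
python3 -m pendant '[{"claw":0.62,"xyz":[0,0,0],"yaw":0},{"claw":0.7,"xyz":[0,0,0],"yaw":0},{"claw":0.8,"xyz":[0,0,0],"yaw":0},{"claw":0.9,"xyz":[0,0,0],"yaw":0},{"claw":0.9,"xyz":[0,0,0],"yaw":0}]'
python3 -m pendant '[{"claw":0.9,"xyz":[0,0,-0.05],"yaw":0},{"claw":0.9,"xyz":[0,0,-0.15],"yaw":0},{"claw":0.9,"xyz":[0,0,-0.28],"yaw":0},{"claw":0.9,"xyz":[0,0,-0.4],"yaw":0},{"claw":0.9,"xyz":[0,0,-0.5],"yaw":0},{"claw":0.9,"xyz":[0,0,-0.5],"yaw":0},{"claw":0.9,"xyz":[0,0,-0.5],"yaw":0}]'
python3 -c "
from h import *
measure('wrist',['coin_box','coin_tray','door_pull'])
to(453,-85,120,-27.8)"
```

```text
time: 6.8
ee_pos: [0.6018, -0.0925, 0.0257]
ee_rot: [3.132, 0.237, 0.002]
ft_force: [0.9, 0.4, -4.0]
grip_width: 0.602
finger_force: 65.2
time: 7.22
ee_pos: [0.6018, -0.0928, 0.0257]
ee_rot: [3.132, 0.237, 0.002]
ft_force: [-0.2, -0.2, 0.4]
grip_width: 0.895
finger_force: 0.0
time: 7.8
ee_pos: [0.6026, -0.093, 0.1777]
ee_rot: [3.131, 0.236, 0.008]
ft_force: [-1.0, -0.2, 0.2]
grip_width: 0.899
finger_force: 0.0
wrist coin_box 0.72 px [227.3, 132.6, 60.0, 101.6] ctr 604.5 -93.8 size 90 52 ang 8.6 z50 46.5 z90 47.5 bgr [152 154 153]
wrist coin_tray 0.75 px [219.0, 125.9, 70.7, 101.6] ctr 600.2 -92.3 size 114 78 ang 8.5 z50 5.6 z90 7.3 bgr [153  77  31]
wrist door_pull 0.75 px [191.0, 266.4, 80.2, 63.1] ctr 453.0 -85.3 size 104 22 ang 62.2 z50 30.4 z90 31.9 bgr [181 195 197]
t 8.0 at [600.2 -92.3 173.3] closing ang -81.4 j6 1.15 grip 0.900 F 0.0 -> xyz [-0.481 -0.098  0.179] yaw -0.446 (deg -53.6)
```

```bash
python3 -m pendant '[{"claw":0.7,"xyz":[-0.481,-0.098,0.179],"yaw":-0.446},{"claw":0.7,"xyz":[-0.481,-0.098,0.179],"yaw":-0.446},{"claw":0.7,"xyz":[-0.481,-0.098,0.179],"yaw":-0.446},{"claw":0.7,"xyz":[-0.481,-0.098,0.179],"yaw":-0.446},{"claw":0.7,"xyz":[-0.481,-0.098,0.179],"yaw":-0.446},{"claw":0.7,"xyz":[-0.481,-0.098,0.179],"yaw":-0.446},{"claw":0.7,"xyz":[-0.481,-0.098,0.179],"yaw":-0.446},{"claw":0.7,"xyz":[-0.481,-0.098,0.179],"yaw":-0.446}]'
python3 -m pendant '[{"claw":0.7,"xyz":[0,0,0],"yaw":0},{"claw":0.7,"xyz":[0,0,0],"yaw":0}]'
python3 -c "
from h import *
measure('wrist',['door_pull'])
to(453,-85,21,-27.8)"
```

```text
time: 8.67
ee_pos: [0.4531, -0.0849, 0.1201]
ee_rot: [-2.685, -1.627, 0.003]
ft_force: [0.0, -0.3, 0.4]
grip_width: 0.7
finger_force: 0.0
time: 8.83
ee_pos: [0.4536, -0.085, 0.1204]
ee_rot: [-2.691, -1.619, 0.002]
ft_force: [0.9, 0.8, -0.5]
grip_width: 0.697
finger_force: 0.0
wrist door_pull 0.60 px [237.9, 132.7, 34.0, 132.1] ctr 452.1 -84.9 size 105 21 ang 62.6 z50 31.3 z90 32.2 bgr [187 202 205]
t 8.9 at [453.9 -85.1 120.8] closing ang -27.9 j6 0.15 grip 0.701 F 0.0 -> xyz [-0.001 -0.002  0.333] yaw -0.001 (deg -0.1)
```

```bash
python3 -m pendant '[{"claw":0.7,"xyz":[0,0,0.1],"yaw":0},{"claw":0.7,"xyz":[0,0,0.2],"yaw":0},{"claw":0.7,"xyz":[0,0,0.27],"yaw":0},{"claw":0.7,"xyz":[0,0,0.31],"yaw":0},{"claw":0.7,"xyz":[0,0,0.328],"yaw":0},{"claw":0.7,"xyz":[0,0,0.33],"yaw":0},{"claw":0.7,"xyz":[0,0,0.33],"yaw":0}]' 40
python3 -m pendant '[{"claw":0.5,"xyz":[0,0,0],"yaw":0},{"claw":0.4,"xyz":[0,0,0],"yaw":0},{"claw":0.3,"xyz":[0,0,0],"yaw":0},{"claw":0.2,"xyz":[0,0,0],"yaw":0},{"claw":0.1,"xyz":[0,0,0],"yaw":0},{"claw":0,"xyz":[0,0,0],"yaw":0},{"claw":0,"xyz":[0,0,0],"yaw":0},{"claw":0,"xyz":[0,0,0],"yaw":0}]' 40
python3 -m pendant '[{"claw":0,"xyz":[0,0,-0.05],"yaw":0},{"claw":0,"xyz":[0,0,-0.12],"yaw":0},{"claw":0,"xyz":[0,0,-0.2],"yaw":0},{"claw":0,"xyz":[0,0,-0.3],"yaw":0},{"claw":0,"xyz":[0,0,-0.36],"yaw":0},{"claw":0,"xyz":[0,0,-0.36],"yaw":0}]' 40
python3 -c "
from h import *
to(615,-323,120,13.5)
to(615,-270,120,13.5)"
```

```text
time: 9.52
ee_pos: [0.4546, -0.0853, 0.0225]
ee_rot: [2.691, 1.621, 0.0]
ft_force: [0.7, -0.1, 0.6]
grip_width: 0.704
finger_force: 0.0
time: 10.18
ee_pos: [0.4546, -0.0853, 0.0233]
ee_rot: [2.69, 1.621, 0.001]
ft_force: [-0.6, 0.3, 6.2]
grip_width: 0.248
finger_force: 39.8
time: 10.68
ee_pos: [0.457, -0.0861, 0.1343]
ee_rot: [2.685, 1.618, 0.009]
ft_force: [0.2, -0.5, -1.1]
grip_width: 0.248
finger_force: 39.5
t 10.7 at [457.  -86.1 134.3] closing ang -27.8 j6 0.15 grip 0.248 F 39.5 -> xyz [-0.452  0.834  0.055] yaw -0.344 (deg -41.3)
t 10.7 at [457.  -86.1 134.3] closing ang -27.8 j6 0.15 grip 0.248 F 39.5 -> xyz [-0.296  0.751  0.054] yaw -0.344 (deg -41.3)
```

```bash
python3 -m pendant '[{"claw":0,"xyz":[-0.05,0.08,0],"yaw":-0.04},{"claw":0,"xyz":[-0.1,0.19,0],"yaw":-0.09},{"claw":0,"xyz":[-0.15,0.3,0],"yaw":-0.14},{"claw":0,"xyz":[-0.2,0.4,0],"yaw":-0.19},{"claw":0,"xyz":[-0.25,0.5,0],"yaw":-0.24},{"claw":0,"xyz":[-0.28,0.57,0],"yaw":-0.29},{"claw":0,"xyz":[-0.3,0.6,0],"yaw":-0.34},{"claw":0,"xyz":[-0.3,0.6,0],"yaw":-0.344}]'
python3 -m pendant '[{"claw":0,"xyz":[0,0,0],"yaw":0},{"claw":0,"xyz":[0,0,0],"yaw":0}]'
python3 -c "
from h import *
im,d,P=measure('wrist',['pull_tray','dial']);cv2.imwrite('pics/w2.png',im)
to(615,-323,80,13.5)"
```

```text
time: 11.35
ee_pos: [0.5724, -0.2513, 0.1287]
ee_rot: [1.946, 2.466, -0.001]
ft_force: [-0.0, 0.8, -0.8]
grip_width: 0.245
finger_force: 39.5
time: 11.52
ee_pos: [0.5701, -0.2476, 0.1294]
ee_rot: [-1.947, -2.462, 0.0]
ft_force: [0.1, 0.3, -1.1]
grip_width: 0.251
finger_force: 39.5
wrist pull_tray 0.67 px [280.2, 210.9, 31.7, 107.4] ctr 625.9 -321.1 size 129 26 ang -76.0 z50 3.1 z90 6.8 bgr [157  81  36]
wrist dial 0.83 px [108.6, 210.8, 42.7, 50.2] ctr 458.3 -320.3 size 32 31 ang 56.2 z50 32.7 z90 35.1 bgr [177 191 194]
wrist dial 0.30 px [229.6, 160.7, 57.3, 180.5] ctr 570.3 -246.0 size 98 22 ang -76.7 z50 137.4 z90 138.3 bgr [183 197 200]
wrist dial 0.19 px [283.9, 0.4, 121.2, 68.1] ctr 603.3 -94.7 size 92 51 ang 9.6 z50 46.4 z90 47.5 bgr [151 154 153]
t 11.7 at [ 570.7 -247.7  130.4] closing ang 13.4 j6 -0.76 grip 0.251 F 39.5 -> xyz [-0.279  0.086  0.168] yaw -0.001 (deg -0.1)
```

View pics/w2.png

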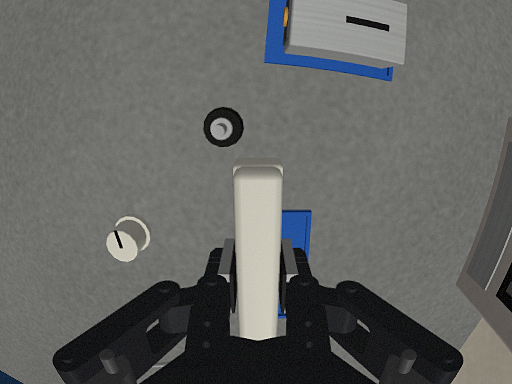

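The picture shows the pull held square at (257,240), the tray edge behind it at (297,235), the dial at (125,240) and the dark knob at (223,127). The coin box sits inside its tray at the top. The tray is at about (615,-323.5), as measured before.

```bash
python3 -m pendant '[{"claw":0,"xyz":[-0.1,0.03,0.02],"yaw":0},{"claw":0,"xyz":[-0.2,0.06,0.08],"yaw":0},{"claw":0,"xyz":[-0.25,0.08,0.15],"yaw":0},{"claw":0,"xyz":[-0.279,0.086,0.168],"yaw":0},{"claw":0,"xyz":[-0.279,0.086,0.168],"yaw":0},{"claw":0,"xyz":[-0.279,0.086,0.168],"yaw":0},{"claw":0,"xyz":[-0.279,0.086,0.168],"yaw":0}]'
python3 -c "
from h import *
to(615,-323.5,25,13.6)"
```

```text
time: 12.25
ee_pos: [0.6156, -0.3231, 0.0812]
ee_rot: [1.946, 2.466, 0.001]
ft_force: [-0.4, 0.7, -0.9]
grip_width: 0.244
finger_force: 39.5
t 12.2 at [ 615.6 -323.1   81.2] closing ang 13.5 j6 -0.82 grip 0.244 F 39.5 -> xyz [-0.001 -0.002  0.187] yaw -0.001 (deg -0.1)
```

```bash
python3 -m pendant '[{"claw":0,"xyz":[0,0,0.05],"yaw":0},{"claw":0,"xyz":[0,0,0.1],"yaw":0},{"claw":0,"xyz":[0,0,0.14],"yaw":0},{"claw":0,"xyz":[0,0,0.165],"yaw":0},{"claw":0,"xyz":[0,0,0.18],"yaw":0},{"claw":0,"xyz":[0,0,0.186],"yaw":0},{"claw":0,"xyz":[0,0,0.187],"yaw":0},{"claw":0,"xyz":[0,0,0.187],"yaw":0}]'
python3 -m pendant '[{"claw":0.27,"xyz":[0,0,0],"yaw":0},{"claw":0.32,"xyz":[0,0,0],"yaw":0},{"claw":0.4,"xyz":[0,0,0],"yaw":0},{"claw":0.5,"xyz":[0,0,0],"yaw":0},{"claw":0.5,"xyz":[0,0,0],"yaw":0}]'
python3 -m pendant '[{"claw":0.5,"xyz":[0,0,-0.05],"yaw":0},{"claw":0.5,"xyz":[0,0,-0.15],"yaw":0},{"claw":0.5,"xyz":[0,0,-0.28],"yaw":0},{"claw":0.5,"xyz":[0,0,-0.4],"yaw":0},{"claw":0.5,"xyz":[0,0,-0.45],"yaw":0},{"claw":0.5,"xyz":[0,0,-0.45],"yaw":0},{"claw":0.5,"xyz":[0,0,-0.45],"yaw":0},{"claw":0.5,"xyz":[0,0,-0.45],"yaw":0}]'
python3 -c "
from h import *
measure('wrist',['door_pull','pull_tray','dial'])
to(457.5,-321,120,13.6)"
```

```text
time: 12.92
ee_pos: [0.6159, -0.3237, 0.0253]
ee_rot: [-1.946, -2.466, -0.001]
ft_force: [-2.4, 2.8, 4.5]
grip_width: 0.25
finger_force: 40.1
time: 13.33
ee_pos: [0.616, -0.3244, 0.0238]
ee_rot: [1.946, 2.466, 0.0]
ft_force: [0.2, -0.8, -0.9]
grip_width: 0.496
finger_force: 0.0
time: 14.0
ee_pos: [0.615, -0.3237, 0.1573]
ee_rot: [-1.945, -2.464, 0.0]
ft_force: [0.0, 0.3, -0.8]
grip_width: 0.496
finger_force: 0.0
wrist door_pull 0.73 px [244.7, 133.7, 29.4, 109.3] ctr 616.8 -325.0 size 104 22 ang -76.6 z50 33.3 z90 34.3 bgr [191 205 208]
wrist pull_tray 0.86 px [230.9, 114.7, 53.2, 125.4] ctr 615.8 -325.9 size 132 49 ang -77.6 z50 3.3 z90 7.0 bgr [160  82  34]
wrist dial 0.67 px [85.2, 124.2, 42.1, 44.5] ctr 459.0 -321.0 size 32 31 ang 45.9 z50 33.5 z90 35.1 bgr [186 200 203]
t 14.2 at [ 615.2 -323.8  156.9] closing ang 13.4 j6 -0.82 grip 0.497 F 0.0 -> xyz [ 0.131 -0.509  0.124] yaw -0.001 (deg -0.2)
```

```bash
python3 -m pendant '[{"claw":0.7,"xyz":[0.131,-0.506,0.124],"yaw":0},{"claw":0.7,"xyz":[0.131,-0.506,0.124],"yaw":0},{"claw":0.7,"xyz":[0.131,-0.506,0.124],"yaw":0},{"claw":0.7,"xyz":[0.131,-0.506,0.124],"yaw":0},{"claw":0.7,"xyz":[0.131,-0.506,0.124],"yaw":0},{"claw":0.7,"xyz":[0.131,-0.506,0.124],"yaw":0},{"claw":0.7,"xyz":[0.131,-0.506,0.124],"yaw":0},{"claw":0.7,"xyz":[0.131,-0.506,0.124],"yaw":0}]'
python3 -c "
from h import *
measure('wrist',['dial'])
to(458,-321,26,13.5)"
```

```text
time: 14.87
ee_pos: [0.4607, -0.3221, 0.122]
ee_rot: [1.945, 2.465, 0.0]
ft_force: [0.0, 1.0, -0.8]
grip_width: 0.703
finger_force: 0.0
wrist dial 0.87 px [230.4, 164.8, 46.5, 57.9] ctr 457.5 -320.4 size 32 32 ang -76.1 z50 34.2 z90 35.4 bgr [189 204 207]
t 15.0 at [ 460.7 -321.9  121.9] closing ang 13.5 j6 -0.97 grip 0.698 F 0.0 -> xyz [ 0.005 -0.008  0.32 ] yaw -0.000 (deg -0.0)
```

```bash
python3 -m pendant '[{"claw":0.7,"xyz":[0.005,-0.008,0.1],"yaw":0},{"claw":0.7,"xyz":[0.005,-0.008,0.2],"yaw":0},{"claw":0.7,"xyz":[0.005,-0.008,0.27],"yaw":0},{"claw":0.7,"xyz":[0.005,-0.008,0.305],"yaw":0},{"claw":0.7,"xyz":[0.005,-0.008,0.318],"yaw":0},{"claw":0.7,"xyz":[0.005,-0.008,0.318],"yaw":0},{"claw":0.7,"xyz":[0.005,-0.008,0.318],"yaw":0}]' 40
python3 -m pendant '[{"claw":0.6,"xyz":[0,0,0],"yaw":0},{"claw":0.5,"xyz":[0,0,0],"yaw":0},{"claw":0.4,"xyz":[0,0,0],"yaw":0},{"claw":0.3,"xyz":[0,0,0],"yaw":0},{"claw":0.1,"xyz":[0,0,0],"yaw":0},{"claw":0,"xyz":[0,0,0],"yaw":0},{"claw":0,"xyz":[0,0,0],"yaw":0},{"claw":0,"xyz":[0,0,0],"yaw":0}]' 40
python3 -m pendant '[{"claw":0,"xyz":[0,0,-0.05],"yaw":0},{"claw":0,"xyz":[0,0,-0.12],"yaw":0},{"claw":0,"xyz":[0,0,-0.2],"yaw":0},{"claw":0,"xyz":[0,0,-0.3],"yaw":0},{"claw":0,"xyz":[0,0,-0.34],"yaw":0},{"claw":0,"xyz":[0,0,-0.34],"yaw":0},{"claw":0,"xyz":[0,0,-0.34],"yaw":0}]' 40
python3 -c "
from h import *
to(530,-100,125,13.5)
to(570,220,125,13.5)
to(606,292,125,13.5)"
```

```text
time: 15.55
ee_pos: [0.4575, -0.3211, 0.0271]
ee_rot: [1.945, 2.465, -0.0]
ft_force: [-0.5, 1.1, 0.5]
grip_width: 0.7
finger_force: 0.0
time: 16.22
ee_pos: [0.4571, -0.321, 0.0276]
ee_rot: [1.945, 2.464, -0.0]
ft_force: [-0.6, -0.2, 5.9]
grip_width: 0.383
finger_force: 39.6
time: 16.8
ee_pos: [0.4565, -0.3205, 0.1288]
ee_rot: [1.946, 2.465, -0.0]
ft_force: [0.6, 0.4, -0.7]
grip_width: 0.38
finger_force: 39.8
t 16.8 at [ 456.5 -320.5  128.8] closing ang 13.4 j6 -0.97 grip 0.380 F 39.8 -> xyz [0.658 0.409 0.012] yaw -0.001 (deg -0.1)
t 16.8 at [ 456.5 -320.5  128.8] closing ang 13.4 j6 -0.97 grip 0.380 F 39.8 -> xyz [1.665 0.787 0.011] yaw -0.001 (deg -0.1)
t 16.8 at [ 456.5 -320.5  128.8] closing ang 13.4 j6 -0.97 grip 0.380 F 39.8 -> xyz [1.87  0.959 0.011] yaw -0.001 (deg -0.1)
```

```bash
python3 -m pendant '[{"claw":0,"xyz":[0.06,0.03,0],"yaw":0},{"claw":0,"xyz":[0.16,0.08,0],"yaw":0},{"claw":0,"xyz":[0.27,0.135,0],"yaw":0},{"claw":0,"xyz":[0.38,0.19,0],"yaw":0},{"claw":0,"xyz":[0.49,0.245,0],"yaw":0},{"claw":0,"xyz":[0.6,0.3,0],"yaw":0},{"claw":0,"xyz":[0.71,0.355,0],"yaw":0},{"claw":0,"xyz":[0.82,0.41,0],"yaw":0}]'
python3 -m pendant '[{"claw":0,"xyz":[0.11,0.055,0],"yaw":0},{"claw":0,"xyz":[0.22,0.11,0],"yaw":0},{"claw":0,"xyz":[0.33,0.165,0],"yaw":0},{"claw":0,"xyz":[0.44,0.22,0],"yaw":0},{"claw":0,"xyz":[0.55,0.275,0],"yaw":0},{"claw":0,"xyz":[0.64,0.32,0],"yaw":0},{"claw":0,"xyz":[0.7,0.35,0],"yaw":0},{"claw":0,"xyz":[0.7,0.35,0],"yaw":0}]'
python3 -m pendant '[{"claw":0,"xyz":[0,0,0],"yaw":0},{"claw":0,"xyz":[0,0,0],"yaw":0}]'
python3 -c "
from h import *
im,d,P=measure('wrist',['dial_tray','roller_tray','dial','roller']);cv2.imwrite('pics/w3.png',im)
to(606,293,80,13.5)"
```

```text
time: 17.47
ee_pos: [0.5176, -0.0506, 0.1264]
ee_rot: [-1.945, -2.463, 0.003]
ft_force: [-0.7, -0.4, 0.0]
grip_width: 0.386
finger_force: 39.8
time: 18.13
ee_pos: [0.5719, 0.18, 0.126]
ee_rot: [-1.94, -2.467, 0.0]
ft_force: [0.7, 0.5, -1.2]
grip_width: 0.385
finger_force: 39.9
time: 18.3
ee_pos: [0.571, 0.1753, 0.1267]
ee_rot: [-1.945, -2.465, 0.005]
ft_force: [-0.2, 0.0, -0.9]
grip_width: 0.387
finger_force: 39.9
wrist dial_tray 0.71 px [294.8, 30.6, 73.0, 76.8] ctr 607.2 293.4 size 63 62 ang -55.1 z50 2.9 z90 6.4 bgr [159  82  35]
wrist roller_tray 0.96 px [104.8, 2.8, 90.5, 59.4] ctr 443.4 296.4 size 84 56 ang 4.7 z50 2.7 z90 5.8 bgr [157  80  34]
wrist roller_tray 0.96 px [6.3, 0.0, 64.6, 74.7] ctr 316.5 281.3 size 84 84 ang 39.6 z50 2.6 z90 5.8 bgr [ 55 121  38]
wrist dial 0.62 px [227.9, 208.7, 59.1, 87.5] ctr 571.1 175.8 size 34 31 ang -74.5 z50 133.1 z90 134.3 bgr [192 206 209]
wrist roller 0.93 px [98.0, 208.9, 62.3, 65.4] ctr 457.5 96.7 size 59 58 ang 86.5 z50 26.7 z90 31.8 bgr [28 29 29]
t 18.6 at [572.1 174.9 128.3] closing ang 13.4 j6 -0.05 grip 0.383 F 39.9 -> xyz [0.357 0.201 0.161] yaw -0.001 (deg -0.1)
```

View pics/w3.png

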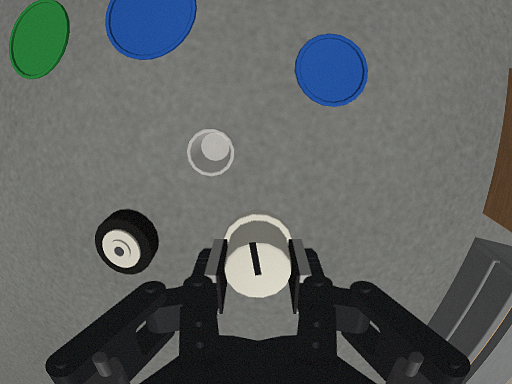

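The dial is held upright at (257,260). Its tray is at (331,70), the roller tray at (150,20), the roller at (127,241) and the cup, clear of the path, at (210,152).

```bash
python3 -m pendant '[{"claw":0,"xyz":[0.07,0.04,0],"yaw":0},{"claw":0,"xyz":[0.17,0.09,0],"yaw":0},{"claw":0,"xyz":[0.27,0.15,0.04],"yaw":0},{"claw":0,"xyz":[0.33,0.19,0.1],"yaw":0},{"claw":0,"xyz":[0.357,0.203,0.15],"yaw":0},{"claw":0,"xyz":[0.357,0.203,0.161],"yaw":0},{"claw":0,"xyz":[0.357,0.203,0.161],"yaw":0},{"claw":0,"xyz":[0.357,0.203,0.161],"yaw":0}]'
python3 -m pendant '[{"claw":0,"xyz":[0,0,0],"yaw":0}]'
python3 -c "
from h import *
to(607,293.5,29.3,13.5)"
```

```text
time: 19.22
ee_pos: [0.6061, 0.2928, 0.08]
ee_rot: [-1.947, -2.465, 0.003]
ft_force: [0.4, 0.0, 0.2]
grip_width: 0.377
finger_force: 39.9
time: 19.3
ee_pos: [0.6068, 0.293, 0.081]
ee_rot: [1.947, 2.464, 0.001]
ft_force: [-0.4, 0.8, 0.4]
grip_width: 0.384
finger_force: 39.9
t 19.3 at [606.8 293.   81. ] closing ang 13.4 j6 0.11 grip 0.384 F 39.9 -> xyz [0.002 0.001 0.172] yaw -0.001 (deg -0.1)
```

```bash
python3 -m pendant '[{"claw":0,"xyz":[0,0,0.05],"yaw":0},{"claw":0,"xyz":[0,0,0.1],"yaw":0},{"claw":0,"xyz":[0,0,0.135],"yaw":0},{"claw":0,"xyz":[0,0,0.155],"yaw":0},{"claw":0,"xyz":[0,0,0.166],"yaw":0},{"claw":0,"xyz":[0,0,0.171],"yaw":0},{"claw":0,"xyz":[0,0,0.172],"yaw":0},{"claw":0,"xyz":[0,0,0.172],"yaw":0}]'
python3 -m pendant '[{"claw":0.4,"xyz":[0,0,0],"yaw":0},{"claw":0.45,"xyz":[0,0,0],"yaw":0},{"claw":0.55,"xyz":[0,0,0],"yaw":0},{"claw":0.65,"xyz":[0,0,0],"yaw":0},{"claw":0.65,"xyz":[0,0,0],"yaw":0}]'
python3 -m pendant '[{"claw":0.65,"xyz":[0,0,-0.05],"yaw":0},{"claw":0.65,"xyz":[0,0,-0.15],"yaw":0},{"claw":0.65,"xyz":[0,0,-0.28],"yaw":0},{"claw":0.65,"xyz":[0,0,-0.4],"yaw":0},{"claw":0.65,"xyz":[0,0,-0.42],"yaw":0},{"claw":0.65,"xyz":[0,0,-0.42],"yaw":0},{"claw":0.65,"xyz":[0,0,-0.42],"yaw":0},{"claw":0.65,"xyz":[0,0,-0.42],"yaw":0}]'
python3 -c "
from h import *
measure('wrist',['dial','dial_tray','roller_tray','roller'])
to(457.5,96.5,120,13.5)"
```

```text
time: 19.97
ee_pos: [0.6067, 0.294, 0.0296]
ee_rot: [1.946, 2.466, 0.0]
ft_force: [-1.2, -1.8, 5.3]
grip_width: 0.381
finger_force: 40.2
time: 20.38
ee_pos: [0.6067, 0.2946, 0.0283]
ee_rot: [1.946, 2.466, 0.001]
ft_force: [-0.5, 0.1, 0.3]
grip_width: 0.651
finger_force: 0.0
time: 21.05
ee_pos: [0.6053, 0.294, 0.1524]
ee_rot: [-1.945, -2.465, 0.005]
ft_force: [0.2, -0.5, -0.2]
grip_width: 0.651
finger_force: 0.0
wrist dial 0.94 px [238.6, 163.2, 41.3, 48.2] ctr 607.5 294.9 size 32 32 ang 42.3 z50 36.4 z90 37.5 bgr [194 209 212]
wrist dial_tray 0.82 px [226.8, 149.8, 65.9, 65.2] ctr 607.5 293.5 size 62 62 ang -23.3 z50 3.7 z90 7.1 bgr [163  83  35]
wrist roller_tray 0.83 px [0.3, 100.9, 48.0, 69.8] ctr 317.0 281.9 size 84 84 ang -5.6 z50 2.6 z90 5.7 bgr [ 57 125  39]
wrist roller_tray 0.75 px [70.7, 89.7, 74.3, 84.0] ctr 442.8 311.4 size 83 83 ang 64.4 z50 2.6 z90 5.8 bgr [158  80  33]
wrist roller_tray 0.58 px [9.2, 5.2, 55.0, 74.4] ctr 323.8 399.9 size 84 83 ang -19.4 z50 2.6 z90 5.7 bgr [ 29 101 211]
wrist roller 0.56 px [86.4, 278.8, 29.5, 32.2] ctr 440.3 110.2 size 48 15 ang 55.5 z50 25.7 z90 29.0 bgr [21 22 22]
t 21.3 at [606.  294.2 152.9] closing ang 13.4 j6 0.11 grip 0.650 F 0.0 -> xyz [-0.526 -0.634  0.111] yaw -0.001 (deg -0.1)
```

```bash
python3 -m pendant '[{"claw":1,"xyz":[-0.526,-0.634,0.111],"yaw":0},{"claw":1,"xyz":[-0.526,-0.634,0.111],"yaw":0},{"claw":1,"xyz":[-0.526,-0.634,0.111],"yaw":0},{"claw":1,"xyz":[-0.526,-0.634,0.111],"yaw":0},{"claw":1,"xyz":[-0.526,-0.634,0.111],"yaw":0},{"claw":1,"xyz":[-0.526,-0.634,0.111],"yaw":0},{"claw":1,"xyz":[-0.526,-0.634,0.111],"yaw":0},{"claw":1,"xyz":[-0.526,-0.634,0.111],"yaw":0}]'
python3 -m pendant '[{"claw":1,"xyz":[0,0,0],"yaw":0},{"claw":1,"xyz":[0,0,0],"yaw":0}]'
python3 -c "
from h import *
measure('wrist',['roller'])
to(457.5,96.5,20,13.5)"
```

```text
time: 21.97
ee_pos: [0.4564, 0.0954, 0.1206]
ee_rot: [-1.949, -2.462, 0.002]
ft_force: [0.2, 0.8, -0.2]
grip_width: 0.995
finger_force: 0.0
time: 22.13
ee_pos: [0.4599, 0.0973, 0.1215]
ee_rot: [1.945, 2.466, 0.003]
ft_force: [-0.1, 0.2, 0.8]
grip_width: 1.003
finger_force: 0.0
wrist roller 0.59 px [216.1, 157.1, 75.7, 78.4] ctr 456.5 96.4 size 60 59 ang -20.2 z50 27.1 z90 32.2 bgr [30 31 32]
t 22.2 at [459.6  97.6 121.3] closing ang 13.5 j6 -0.18 grip 1.002 F 0.0 -> xyz [-0.002 -0.008  0.338] yaw 0.000 (deg 0.0)
```

```bash
python3 -m pendant '[{"claw":1,"xyz":[-0.002,-0.008,0.08],"yaw":0},{"claw":1,"xyz":[-0.002,-0.008,0.17],"yaw":0},{"claw":1,"xyz":[-0.002,-0.008,0.24],"yaw":0},{"claw":1,"xyz":[-0.002,-0.008,0.29],"yaw":0},{"claw":1,"xyz":[-0.002,-0.008,0.32],"yaw":0},{"claw":1,"xyz":[-0.002,-0.008,0.338],"yaw":0},{"claw":1,"xyz":[-0.002,-0.008,0.338],"yaw":0},{"claw":1,"xyz":[-0.002,-0.008,0.338],"yaw":0}]' 40
python3 -m pendant '[{"claw":0.9,"xyz":[0,0,0],"yaw":0},{"claw":0.8,"xyz":[0,0,0],"yaw":0},{"claw":0.7,"xyz":[0,0,0],"yaw":0},{"claw":0.6,"xyz":[0,0,0],"yaw":0},{"claw":0.4,"xyz":[0,0,0],"yaw":0},{"claw":0.2,"xyz":[0,0,0],"yaw":0},{"claw":0,"xyz":[0,0,0],"yaw":0},{"claw":0,"xyz":[0,0,0],"yaw":0}]' 50
python3 -m pendant '[{"claw":0,"xyz":[0,0,-0.05],"yaw":0},{"claw":0,"xyz":[0,0,-0.12],"yaw":0},{"claw":0,"xyz":[0,0,-0.2],"yaw":0},{"claw":0,"xyz":[0,0,-0.28],"yaw":0},{"claw":0,"xyz":[0,0,-0.3],"yaw":0},{"claw":0,"xyz":[0,0,-0.3],"yaw":0},{"claw":0,"xyz":[0,0,-0.3],"yaw":0}]' 50
python3 -c "
from h import *
im,d,P=measure('wrist',['roller']);cv2.imwrite('pics/w4.png',im)
to(442.5,311.5,80,13.5)"
```

```text
time: 22.9
ee_pos: [0.4568, 0.0959, 0.02]
ee_rot: [1.945, 2.466, 0.001]
ft_force: [0.5, 0.5, -0.0]
grip_width: 0.996
finger_force: 0.0
time: 23.57
ee_pos: [0.4568, 0.0956, 0.021]
ee_rot: [1.945, 2.465, 0.002]
ft_force: [-2.2, 0.5, 6.2]
grip_width: 0.702
finger_force: 53.1
time: 24.15
ee_pos: [0.4557, 0.0955, 0.1095]
ee_rot: [1.946, 2.466, 0.0]
ft_force: [-0.5, -1.2, -1.6]
grip_width: 0.703
finger_force: 55.5
wrist roller 0.86 px [197.5, 195.4, 119.4, 118.9] ctr 455.9 96.4 size 61 59 ang -73.7 z50 115.4 z90 120.6 bgr [31 33 33]
t 24.2 at [454.8  95.5 108.4] closing ang 13.4 j6 -0.18 grip 0.703 F 55.5 -> xyz [0.71  0.128 0.095] yaw -0.001 (deg -0.1)
```

View pics/w4.png

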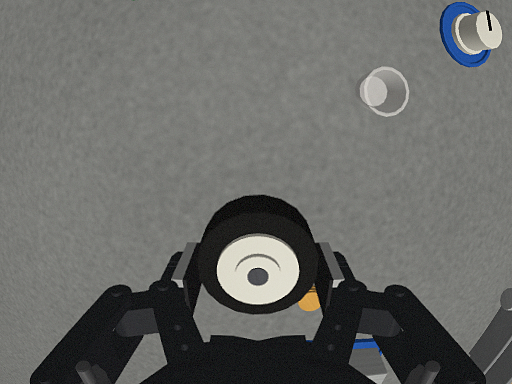

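The roller is held square between the pads at (258,250). The dial stands in its tray at (470,35).

```bash
python3 -m pendant '[{"claw":0,"xyz":[0.06,0.01,0],"yaw":0},{"claw":0,"xyz":[0.16,0.03,0],"yaw":0},{"claw":0,"xyz":[0.28,0.05,0],"yaw":0},{"claw":0,"xyz":[0.4,0.075,0],"yaw":0},{"claw":0,"xyz":[0.52,0.1,0.02],"yaw":0},{"claw":0,"xyz":[0.62,0.12,0.05],"yaw":0},{"claw":0,"xyz":[0.68,0.126,0.08],"yaw":0},{"claw":0,"xyz":[0.71,0.126,0.095],"yaw":0}]'
python3 -m pendant '[{"claw":0,"xyz":[0,0,0],"yaw":0},{"claw":0,"xyz":[0,0,0],"yaw":0},{"claw":0,"xyz":[0,0,0],"yaw":0}]'
python3 -c "
from h import *
im,d,P=measure('wrist',['roller_tray','roller'])
to(442.5,311.5,22.7,13.5)"
```

```text
time: 24.92
ee_pos: [0.4418, 0.3134, 0.0786]
ee_rot: [-1.942, -2.467, 0.005]
ft_force: [-0.2, -0.9, -2.0]
grip_width: 0.698
finger_force: 55.4
time: 25.17
ee_pos: [0.4432, 0.3102, 0.0809]
ee_rot: [1.947, 2.465, -0.002]
ft_force: [1.0, -0.6, -1.2]
grip_width: 0.7
finger_force: 55.4
wrist roller_tray 0.97 px [56.4, 151.3, 91.5, 98.0] ctr 316.3 282.0 size 84 83 ang 63.3 z50 2.7 z90 6.1 bgr [ 62 135  43]
wrist roller_tray 0.75 px [194.8, 151.5, 118.8, 77.4] ctr 438.0 324.9 size 86 56 ang 15.6 z50 2.9 z90 6.5 bgr [173  89  39]
wrist roller_tray 0.71 px [73.6, 3.4, 106.8, 114.4] ctr 323.3 400.4 size 84 84 ang -33.7 z50 2.7 z90 6.0 bgr [ 33 111 225]
wrist roller 0.86 px [198.1, 193.6, 122.0, 122.7] ctr 443.6 311.2 size 61 59 ang -75.7 z50 86.8 z90 92.0 bgr [32 34 34]
t 25.3 at [443.8 310.4  81.7] closing ang 13.3 j6 0.25 grip 0.696 F 55.4 -> xyz [ 0.005 -0.004  0.197] yaw -0.001 (deg -0.2)
```

```bash
python3 -m pendant '[{"claw":0,"xyz":[0.002,-0.004,0.06],"yaw":0},{"claw":0,"xyz":[0.002,-0.004,0.11],"yaw":0},{"claw":0,"xyz":[0.002,-0.004,0.15],"yaw":0},{"claw":0,"xyz":[0.002,-0.004,0.175],"yaw":0},{"claw":0,"xyz":[0.002,-0.004,0.187],"yaw":0},{"claw":0,"xyz":[0.002,-0.004,0.194],"yaw":0},{"claw":0,"xyz":[0.002,-0.004,0.195],"yaw":0},{"claw":0,"xyz":[0.002,-0.004,0.195],"yaw":0}]'
python3 -m pendant '[{"claw":0.72,"xyz":[0,0,0],"yaw":0},{"claw":0.8,"xyz":[0,0,0],"yaw":0},{"claw":0.9,"xyz":[0,0,0],"yaw":0},{"claw":1,"xyz":[0,0,0],"yaw":0},{"claw":1,"xyz":[0,0,0],"yaw":0}]'
python3 -m pendant '[{"claw":1,"xyz":[0,0,-0.05],"yaw":0},{"claw":1,"xyz":[0,0,-0.15],"yaw":0},{"claw":1,"xyz":[0,0,-0.28],"yaw":0},{"claw":1,"xyz":[0,0,-0.4],"yaw":0},{"claw":1,"xyz":[0,0,-0.5],"yaw":0},{"claw":1,"xyz":[0,0,-0.5],"yaw":0},{"claw":1,"xyz":[0,0,-0.5],"yaw":0},{"claw":1,"xyz":[0,0,-0.5],"yaw":0}]'
python3 -c "
from h import *
im,d,P=measure('wrist',['roller','roller_tray'])
im,d,P=measure('side')
cv2.imwrite('pics/side9.png',im)"
```

```text
time: 25.98
ee_pos: [0.4426, 0.312, 0.0233]
ee_rot: [1.946, 2.465, 0.002]
ft_force: [0.3, -0.1, -1.2]
grip_width: 0.699
finger_force: 55.4
time: 26.4
ee_pos: [0.4422, 0.3119, 0.0229]
ee_rot: [1.946, 2.466, 0.001]
ft_force: [-0.6, 0.2, -0.1]
grip_width: 0.999
finger_force: 0.0
time: 27.07
ee_pos: [0.4414, 0.3115, 0.1723]
ee_rot: [-1.946, -2.466, 0.001]
ft_force: [0.1, 0.3, -0.7]
grip_width: 0.998
finger_force: 0.0
wrist roller 0.73 px [230.5, 146.9, 59.6, 64.4] ctr 443.2 313.3 size 59 58 ang -19.7 z50 29.5 z90 34.3 bgr [31 32 32]
wrist roller_tray 0.98 px [121.9, 29.5, 83.5, 82.4] ctr 323.3 399.9 size 84 83 ang -20.2 z50 2.7 z90 6.0 bgr [ 30 102 212]
wrist roller_tray 0.72 px [215.0, 136.9, 83.6, 79.9] ctr 441.9 311.4 size 83 82 ang -33.3 z50 3.5 z90 7.0 bgr [158  80  33]
wrist roller_tray 0.69 px [105.9, 135.5, 71.2, 76.4] ctr 316.1 281.5 size 84 82 ang 44.2 z50 2.7 z90 6.0 bgr [ 56 124  39]
side roller 0.55 px [222.8, 118.0, 18.8, 20.9] ctr 440.6 306.8 size 56 54 ang -17.0 z50 27.4 z90 32.8 bgr [50 50 48]
side dial 0.72 px [277.9, 116.9, 16.8, 14.7] ctr 606.1 289.0 size 28 27 ang 57
[... 559 characters left out ...]
.6, 131.7, 30.7, 12.7] ctr 435.0 294.5 size 81 52 ang -20.8 z50 4.0 z90 6.5 bgr [145  83  50]
side dial_tray 0.66 px [277.1, 122.2, 20.4, 13.6] ctr 602.1 286.3 size 61 52 ang -24.4 z50 3.9 z90 7.4 bgr [145  85  54]
side dial_tray 0.54 px [280.0, 115.2, 14.7, 18.6] ctr 604.8 288.8 size 33 31 ang -16.9 z50 24.7 z90 36.7 bgr [167 182 183]
side dial_tray 0.50 px [220.4, 123.4, 19.8, 17.0] ctr 441.6 302.7 size 52 47 ang -14.1 z50 27.5 z90 33.0 bgr [46 49 48]
side coin_tray 0.91 px [306.8, 216.1, 61.4, 22.4] ctr 598.4 -92.1 size 113 76 ang 8.6 z50 3.7 z90 7.0 bgr [148  84  51]
side pull_tray 0.60 px [358.8, 275.8, 64.8, 65.2] ctr 613.6 -324.9 size 128 49 ang -76.2 z50 2.8 z90 6.3 bgr [148  83  49]
```

View pics/side9.png

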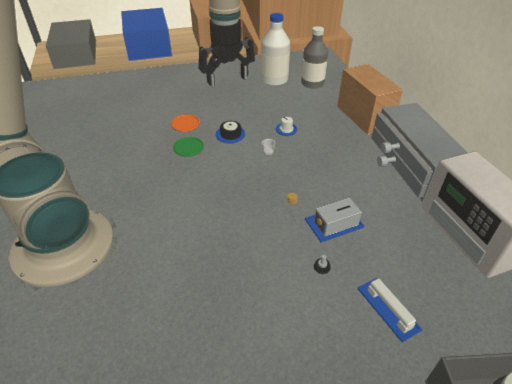

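All four parts lie flat in their blue trays: roller (231,131), dial (287,126), coin box (338,217) and pull (392,306). Each is within about 5 mm of its tray's centre and about 2 mm higher than at the start, and the gripper is clear. Handing in.

```bash
python3 -c "
from plant import r
print(r.finish_job())"
```

```text
the job is handed in; nothing more can be done
None
```

The roller, dial, coin box and door pull are each set down flat and released in their own blue trays, and the job was handed in at about 28 of the 106 s allowed; the hand-in gave no verdict.

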